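# Tilt a culture plate to the set angle on its sprung stand

## Task

Tip the lidded culture plate to the angle that is set on its tilt stand: press the ribbed thumb tab at the corner of the sprung nest plate down with the fingertips until the pointer stands level with the index clip on the scale, do not press past it, and keep it there for about a second. Then let the tab come back up slowly, never letting it snap, until the nest is level again, and move clear. Nothing is gripped or lifted: do not touch the culture plate, leave the index clip as it is set, and leave the tube rack with its tubes, the tip box and the bottle alone.

Things in the scene. Friction and masses are not known exactly. Their poses are not given: they have to be found in the camera images.
- tilt_stand: Tilt stand, fixed to the bench: grey base 184 x 186 mm, 16 mm high, two hinge posts, two springs under the free edge. Origin on the bench; z up, x along the hinge, y towards the hinge. Hinge axis along x at y +62 mm, 72 mm up. At its +x end, x +80 to +84 mm, an aluminium arc scale stands upright, up to 86 mm high, with 1-degree black lines (longer every 5) on its +x face.
- press_tab (a point): Ribbed aluminium thumb tab, 36 x 36 x 6 mm, out from the nest's free (-y) edge at the corner away from the scale. Origin: centre of its top face, 80 mm up when level, at stand x -50 mm, 136 mm from the hinge axis and 8 mm above it; axes turn with the nest. Pressed, it sinks 2.4 mm per degree and springs back; 2 N to start, 4 to 10 N at the index. The culture plate's side is 33 mm away.
- nest (a joint): Tilt of the nest plate about the hinge, rad: 0 level (sprung up against its stop), growing as the tab is pressed down, to 0.32 at the end of travel.
- pointer_tip (a point): Tip of the thin dark pointer that is fixed to the nest and moves over the scale at the end of the stand away from the tab; 155 mm from the hinge axis. It goes down about 2.7 mm per degree of tilt. Axes of the nest plate.
- index_mark (a point): The point on the scale, 155 mm from the hinge axis, where the brass index clip is set: the pointer tip comes to this very point when the tilt is right. The clip (10 mm tall) is clamped on the scale's outer rim; its 3 mm tall tooth points inwards to this point. z of its frame points up along the arc (towards level).
- index (a joint): Where the index clip is set: the tilt, rad, at which the pointer stands at it (between 0.10 and 0.26). To be left as it is.
- tube_rack: White plastic tube rack, 198 x 84 x 72 mm, loose; origin under its centre, long side along its x. Three capped tubes stand in it, tops 112 mm above the bench.
- tip_box: Closed pipette-tip box, beige with a blue lid, 124 x 86 x 72 mm, loose; origin under its centre.
- reagent_bottle: Capped plastic bottle, 66 mm diameter, 140 mm tall, loose; origin under its centre.
- culture_plate: Clear lidded six-well culture plate, 127.8 x 85.5 x 22 mm, lying loose in the nest between four corner locators 6 mm high; long side (its x) along the hinge. Origin at the centre of its underside, 80 mm above the bench when level; its top is 102 mm up.
- tube0: Capped plastic tube standing loose in the rack, 17 mm diameter, 108 mm long, blue cap 22 mm wide: one of the two side by side, nearer the rack's -x end. Origin at its foot.
- tube1: Capped plastic tube standing loose in the rack, 17 mm diameter, 108 mm long, blue cap 22 mm wide: the other of the two side by side. Origin at its foot.
- tube2: Capped plastic tube standing loose in the rack, 17 mm diameter, 108 mm long, blue cap 22 mm wide: the one that stands alone. Origin at its foot.
Not all that is in view belongs to the job. Of the things like the culture_plate, leave any that is yellow; of the rest the smaller one is meant.

How it is judged:
By the outcome, as a careful person would: the job done as asked, in the order asked, and still so for the second after the job is handed in, with the robot touching nothing.
It also fails if it takes over 40 s, if anything falls off the work surface, if the arm or the gripper's body presses on something with over 40 N, if the wrist force passes 120 N, or if a joint passes its speed limit or range.

## Robot

A 7-joint arm with a two-finger parallel gripper is mounted at the origin on the work surface. World frame = base frame: x ahead of the robot, y to its left, z up, the work surface at z = 0. Lengths are in m, angles in rad, forces in N, time in s.
With the tool pointing down it reaches from about 0.425 to 0.925 m from the base axis. Payload 6.8 kg.
Tool frame: the origin (TCP) lies on the mounting face of the last link; the fingertips stand 173 mm ahead of it and the grasp point (between the pads) lies 155 mm ahead of it; z points along the fingers, y is the line along which they close (so a half turn about z gives the same grasp; the last joint's range is limited). The gripper opens to 85 mm and grips with 20 to 120 N. Pads are 22 mm wide; open, the fingers measure 114 mm over their backs; the gripper's body (76 mm by 85 mm) begins 54 mm behind the grasp point. The pads swing forward as they close: fully open they stand 13 mm farther back than shut.
Start: joints at [-1.332, 0.477, 0.022, 1.555, -0.011, 1.109, -0.083], TCP at [0.229, 0.635, 0.405] pointing down, gripper open.
Joint ranges: [-2.96, 2.96], [-0.34, 2.1], [-1.41, 1.46], [0.24, 2.44], [-1.37, 4.51], [0.17, 1.92], [-2.96, 2.96]. Speed limits (rad/s): [2.39, 2.39, 3.14, 3.14, 3.14, 3.14, 3.14].

## Interface

Orientations are given as a rotation vector (axis times angle).
In Python, from bench import r gives the robot as it stands.
- The arm moves only by the tool arm_command, never from a script. Its argument "plan" is a list of rows, each an object of numbers: "claw": the closure, from 0 (fully open) to 1 (shut); "tx", "ty", "tz": the shift along the tool's x, y, z in m; "ax", "ay", "az": the turn, a rotation vector about the tool's x, y, z in degrees. A call has exactly 10 rows; each row shifts and turns the commanded pose from where the row before left it, along the tool's axes as they then stand; what a row does not reach is not made up. A row lasts 1/12 s, in which the tool goes at most 41.7 mm and 7.16 degrees, less where a joint would pass 70% of its speed; a pose out of reach is approached as far as the arm can. A call is refused whole if a number of a shift passes 0.0417 or a number of a turn 7.16, either way. A call with a gripper value outside its range is refused whole. The fingers move at their own pace and stop on an object; "squeeze" is the grip in N (left out, the last holds). Time passes only in rows, so rows that do not move let the fingers close, or fill a call up. It gives the time, the measured TCP pose, the force, the opening and the grip force at its end, in the units of the state.
- r.get_obs(): the state, without advancing time (a new reading comes with each control period).
- r.grab_frame(name): name is "side" or "top"; returns the picture (400x640x3 uint8, red, green, blue); there is no depth.
- r.camera_model(name): a dict with "fx", "fy", "cx", "cy" (pixels), "k1" (the pictures are not rectified: a ray, as slopes to the right and down, at radius r is drawn at 1 + k1 r^2 times it, then the intrinsics apply), "position" and "orientation" of the camera in the world. Camera axes: x right, y up, looking along -z (the intrinsics and any distortion apply to the point x, -y, -z); pixel columns grow to the right and rows downward; lengths in m; the calibration is good to about 2 mm. A picture is of the moment at which its call begins. camera_model takes no time and is no camera call.
- r.hand_in(): hands the job in; it is judged then, once.
Trained networks look in the newest picture that a camera, given by its name, has taken for a name from the list of things; names that differ only in an ending like _2 or _b are one class to them, and where a whole thing is asked for, a point or a joint stands for the part that bears it (a point fixed in the world has none). Each returns a list of dicts, best first, with "confidence" (0 to 1); they miss things now and then, are a little off and sometimes report something else, mostly with a low value. They report only what shows in the picture. A call takes as long as a camera call. They do not tell look-alikes from the thing itself.
- r.boxes_of(target, camera): "location" ([x, y, z] in m, in the coordinates of the camera as it stood for that picture, good to about 4 mm: the middle of the surface that is visible of it).
- r.tip_of(target, camera): "location" ([x, y, z] in m, in the coordinates of the camera as it stood for that picture, good to about 4 mm: a listed point, or the origin of a listed thing).
The state is a dict: "clock": time; "joints": joint angles; "qvel": joint speeds; "tau": joint torques, N m; "tcp_pos": TCP position; "orientation": TCP orientation; "contact_force": force on the tool from outside, world axes, zero at the start; "moment": the same for the moment, N m; "grip_width": finger opening in m; "gripper_force": force on a finger pad.
Only numpy, scipy, OpenCV 4.12 (cv2) and the standard library are available. Lean on these libraries where they do the work, as an engineer would, in place of code of your own. Each camera call takes 0.05 s, during which the arm holds its last target. There are 200 camera calls.

## Working session

There is one attempt and no reset: what is moved stays moved. The work goes in short steps, Python scripts to look and compute and a tool call to move; the robot and the scene stay as the last step left them, time stands still between calls to the robot, and variables do not carry over. Pictures are saved under pics/ and viewed, at most 10 in all, crops included, and the job is handed in when it is done.

Besides the shell and the picture viewer there is one more tool, called after "Request:" by a JSON object that holds its "api" and its "payload", one argument or row to a line. arm_command: Moves the arm, as the interface text tells. Its arguments: {"type":"object","properties":{"plan":{"type":"array","items":{"type":"object","properties":{"claw":{"type":"number"},"tx":{"type":"number"},"ty":{"type":"number"},"tz":{"type":"number"},"ax":{"type":"number"},"ay":{"type":"number"},"az":{"type":"number"}}}},"squeeze":{"type":"number"}},"required":["plan"]}

```bash
mkdir -p pics; cat > h.py <<'E'
import numpy as np, cv2
from scipy.spatial.transform import Rotation as R
from bench import r
def rot(o):
    o=np.array(o,float)
    return o if o.shape==(3,3) else R.from_rotvec(o).as_matrix()
def w(cam,p):
    m=r.camera_model(cam); return rot(m["orientation"])@np.array(p)+m["position"]
def proj(cam,P):
    m=r.camera_model(cam); c=rot(m["orientation"]).T@(np.array(P)-m["position"])
    u,v=c[0]/-c[2],-c[1]/-c[2]; k=1+m["k1"]*(u*u+v*v)
    return np.array([m["fx"]*u*k+m["cx"],m["fy"]*v*k+m["cy"]])
def save(cam,name):
    f=r.grab_frame(cam); cv2.imwrite(f"pics/{name}.png",f[:,:,::-1]); return f
E
python3 - <<'E'
from h import *
np.set_printoptions(precision=4,suppress=True)
for c in("side","top"):
    save(c,c+"0"); print(c,r.camera_model(c))
    for t in("tilt_stand","press_tab","pointer_tip","index_mark","culture_plate","tube_rack","tip_box","reagent_bottle"):
        for d in r.tip_of(t,c)[:3]:
            P=w(c,d["location"]); print(t,round(d["confidence"],2),P,proj(c,P).round())
print(r.get_obs())
E
```

```text
side {'fx': 420.72913305547013, 'fy': 420.72913305547013, 'cx': 317.9357008465959, 'cy': 207.57745170169858, 'k1': 0.03464240047066871, 'position': array([ 0.1542, -0.7361,  0.8002]), 'orientation': array([ 0.8383, -0.224 , -0.4489])}
tilt_stand 0.89 [ 0.6054 -0.0129 -0.0013] [335. 227.]
press_tab 0.61 [ 0.5571 -0.1008  0.08  ] [337. 231.]
pointer_tip 0.6 [ 0.6941 -0.0959  0.0704] [382. 216.]
index_mark 0.38 [ 0.6958 -0.095   0.0377] [380. 224.]
culture_plate 0.66 [ 0.7806 -0.3115  0.0047] [458. 278.]
culture_plate 0.59 [ 0.3615  0.0116 -0.0013] [249. 250.]
culture_plate 0.57 [ 0.6008 -0.0142  0.0784] [335. 206.]
tube_rack 0.66 [ 0.5338 -0.3432 -0.0019] [381. 330.]
tip_box 0.68 [0.6473 0.3918 0.0031] [288. 150.]
tip_box 0.67 [ 0.6952 -0.0971  0.0744] [382. 215.]
tip_box 0.61 [0.4868 0.3906 0.0001] [244. 163.]
reagent_bottle 0.74 [0.6447 0.3933 0.0044] [287. 150.]
reagent_bottle 0.58 [ 0.6033 -0.0177  0.0003] [335. 228.]
top {'fx': 473.26968384073837, 'fy': 473.26968384073837, 'cx': 323.22925019429584, 'cy': 200.94617460547605, 'k1': -0.11388635887665617, 'position': array([ 0.431 , -
[... 431 characters left out ...]
6  0.0023] [449. 211.]
tube_rack 0.3 [ 0.5607 -0.099   0.0858] [367. 203.]
tip_box 0.8 [ 0.4852  0.3853 -0.0008] [197. 237.]
reagent_bottle 0.84 [0.6492 0.3882 0.0012] [196. 181.]
{'clock': 0.9, 'joints': array([-1.3321,  0.477 ,  0.0224,  1.5554, -0.0115,  1.1093, -0.0831]), 'qvel': array([-0.0001, -0.0008,  0.0007,  0.0011,  0.0014,  0.0001, -0.0009]), 'tau': array([  0.0002, -59.6311,   1.6064, -28.1544,   0.0125,   0.0015,
        -0.    ]), 'tcp_pos': array([0.2294, 0.6348, 0.4047]), 'orientation': array([-0.542 , -3.0944, -0.0001]), 'contact_force': array([-0.0003, -0.4001, -0.412 ]), 'moment': array([ 0.0483, -0.0518, -0.053 ]), 'gripper_force': 0.0, 'grip_width': 0.08516237696479287}
```

```bash
python3 - <<'E'
import cv2,numpy as np
s=cv2.imread("pics/side0.png");t=cv2.imread("pics/top0.png")
cv2.imwrite("pics/a.png",t)
cv2.imwrite("pics/b.png",cv2.resize(s[150:300,240:440],None,fx=4,fy=4,interpolation=cv2.INTER_CUBIC))
E
```

```text
(no output)
```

View pics/a.png

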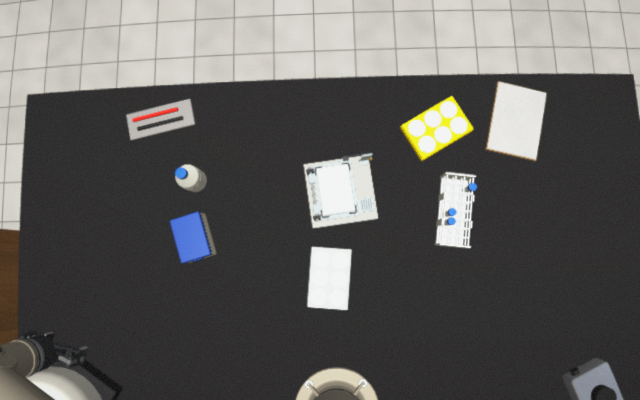

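View pics/b.png

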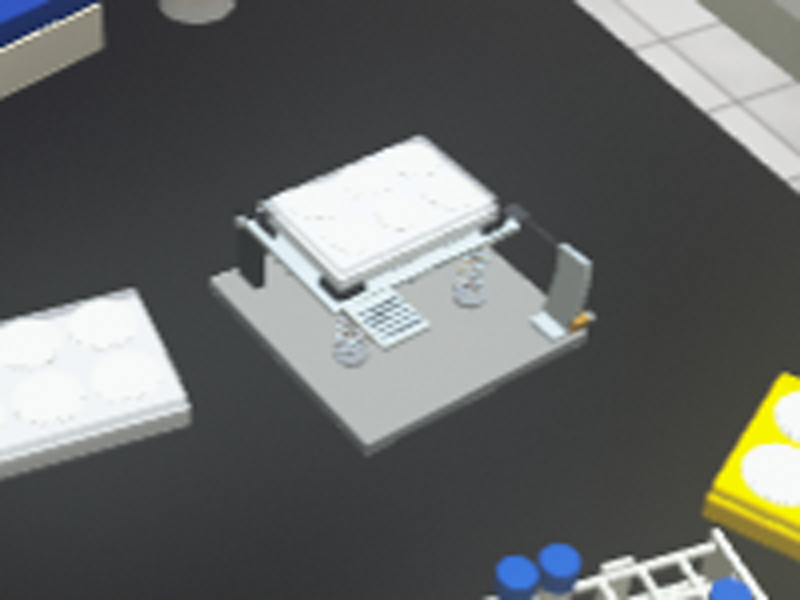

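The stand is at top px (340,190), with the ribbed tab at (367,203), brass clip at (368,156) in top and about (385,230) in side.
Culture-plate candidates in top are (335,190), the white one in the nest; (329,278), white and larger, on the bench; and (437,128), yellow. The one in the nest is meant: it is not yellow and is the smaller white one, as the crop confirms. Next I refine the stand pose and index.

```bash
cat >> h.py <<'E'
def ray(cam,px):
    m=r.camera_model(cam); K=np.array([[m["fx"],0,m["cx"]],[0,m["fy"],m["cy"]],[0,0,1]])
    u,v=cv2.undistortPoints(np.array([[px]],float),K,np.array([m["k1"],0,0,0]))[0,0]
    d=rot(m["orientation"])@np.array([u,-v,-1]); return np.array(m["position"]),d/np.linalg.norm(d)
def tri(pairs):
    A=np.zeros((3,3));b=np.zeros(3)
    for c,p in pairs:
        o,d=ray(c,p);M=np.eye(3)-np.outer(d,d);A+=M;b+=M@o
    return np.linalg.solve(A,b)
def avg(t,c,near,n=4,rad=.04):
    L=[]
    for _ in range(n):
        r.grab_frame(c)
        L+=[P for P in (w(c,d["location"]) for d in r.tip_of(t,c)) if np.linalg.norm(P-near)<rad]
    return (np.mean(L,0),np.std(L,0),len(L)) if L else None
def orange(cam,box):
    f=r.grab_frame(cam);x0,x1,y0,y1=box
    h=cv2.cvtColor(f[y0:y1,x0:x1],cv2.COLOR_RGB2HSV).astype(float)
    g=((h[...,0]>8)&(h[...,0]<26))*np.clip(h[...,1]-80,0,None)*h[...,2]
    ys,xs=np.nonzero(g); ws=g[ys,xs]
    return np.array([(xs*ws).sum(),(ys*ws).sum()])/ws.sum()+[x0,y0],len(xs)
E
python3 - <<'E'
from h import *
np.set_printoptions(precision=4,suppress=True)
for c in("side","top"):
    for t,n in(("tilt_stand",[.605,-.014,0]),("press_tab",[.558,-.1,.08]),("pointer_tip",[.696,-.097,.072]),("index_mark",[.696,-.095,.04]),("culture_plate",[.6,-.014,.08])):
        print(c,t,avg(t,c,np.array(n)))
a,b=orange("side",(370,400,215,245)),orange("top",(350,385,140,170))
print(a,b,tri([("side",a[0]),("top",b[0])]))
f=cv2.imread("pics/top0.png")[140:240,290:390];g=cv2.imread("pics/side0.png")[195:245,360:400]
z=np.zeros((600,800,3),np.uint8)
z[:600,:]=0
A=cv2.resize(f,(400,400),interpolation=cv2.INTER_CUBIC);B=cv2.resize(g,(400,500),interpolation=cv2.INTER_CUBIC)
z[:400,:400]=A;z[:500,400:]=B
cv2.imwrite("pics/c.png",z)
E
```

```text
side tilt_stand (array([ 0.6034, -0.0155, -0.0012]), array([0.0021, 0.0006, 0.0013]), 4)
side press_tab (array([ 0.5595, -0.0994,  0.0819]), array([0.0023, 0.0006, 0.001 ]), 4)
side pointer_tip (array([ 0.6954, -0.0975,  0.0706]), array([0.0009, 0.0012, 0.0016]), 4)
side index_mark (array([ 0.6951, -0.0939,  0.0401]), array([0.0018, 0.0009, 0.0025]), 4)
side culture_plate (array([ 0.6   , -0.013 ,  0.0781]), array([0.0013, 0.0008, 0.0012]), 4)
top tilt_stand None
top press_tab (array([ 0.5601, -0.0972,  0.0846]), array([0.0012, 0.0011, 0.0006]), 3)
top pointer_tip (array([ 0.6993, -0.0987,  0.0764]), array([0.0015, 0.0017, 0.0014]), 4)
top index_mark (array([ 0.6984, -0.0983,  0.0761]), array([0., 0., 0.]), 1)
top culture_plate (array([ 0.5988, -0.0148,  0.0799]), array([0.0006, 0.001 , 0.001 ]), 4)
(array([384.4552, 229.96  ]), 13) (array([370.6482, 158.5799]), 11) [ 0.6909 -0.1185  0.0392]
```

View pics/c.png

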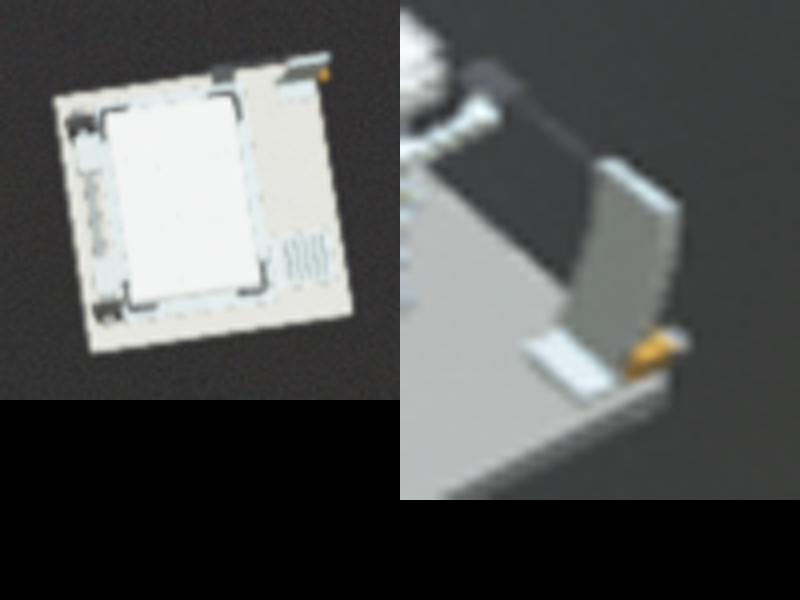

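Crop: left, the top view shows the base corners at crop (55,97), (90,352) and (352,313), with the tab at (305,257). Right, the side view shows the scale's -x face with its outer top corner at px (388,215) and the clip at px (385,230); the pointer tip is hidden behind the scale.

```bash
python3 - <<'E'
from h import *
np.set_printoptions(precision=4,suppress=True)
def at(c,p,z):
    o,d=ray(c,p);return o+d*(z-o[2])/d[2]
A,B,C=[at("top",p,.016) for p in((303.75,164.25),(312.5,228),(378,218.25))]
print(A,B,C,np.linalg.norm(A-B),np.linalg.norm(C-B),np.degrees(np.arctan2(*(A-B)[[1,0]])),np.degrees(np.arctan2(*(B-C)[[0,1]]))*-1,(A+C)/2)
T=at("top",(290+305/4,140+257/4),.08);S=at("side",(240+386/4,150+315/4),.08);print("tab",T,S)
for yaw in(6.5,7.5):
  y=np.radians(yaw);ex=np.array([np.cos(y),np.sin(y),0]);ey=np.array([-np.sin(y),np.cos(y),0])
  O=np.array([.602,-.0145,0])
  for n,p in(("clip",(384.5,230)),("clip2",(385.5,230.2)),("scaletop",(388,215.5)),):
    o,d=ray("side",p);X=o+d*((O+.082*ex-o)@ex)/(d@ex);q=X-O
    h=.062-q@ey;dz=.072-X[2];print(yaw,n,h,X[2],np.hypot(h,dz),np.degrees(np.arctan2(dz,h)))
  for th in(10,11,12,13):
    t=np.radians(th);print(th,[ (R_,proj("side",O+.082*ex+(.062-R_*np.cos(t))*ey+[0,0,.072-R_*np.sin(t)]).round(1)) for R_ in(.155,.165,.17)])
E
```

```text
[0.6841 0.0709 0.016 ] [0.5019 0.0503 0.016 ] [ 0.524  -0.1342  0.016 ] 0.18341468438090874 0.18584334537861322 6.443413683917453 6.841151910510097 [ 0.6041 -0.0316  0.016 ]
tab [ 0.558  -0.0981  0.08  ] [ 0.559  -0.0944  0.08  ]
6.5 clip 0.17178269072264613 0.03340457594133717 0.1760650436349598 12.662705398500016
6.5 clip2 0.1753582451658802 0.03554181988139393 0.17910810435381663 11.744867623745623
6.5 scaletop 0.17548771097654664 0.08749080220358607 0.1761700929689787 -5.044586820641862
10 [(0.155, array([380.2, 222.6])), (0.165, array([382.6, 225.2])), (0.17, array([383.8, 226.5]))]
11 [(0.155, array([380. , 223.3])), (0.165, array([382.4, 225.9])), (0.17, array([383.5, 227.2]))]
12 [(0.155, array([379.7, 223.9])), (0.165, array([382.1, 226.6])), (0.17, array([383.3, 227.9]))]
13 [(0.155, array([379.5, 224.5])), (0.165, array([381.8, 227.2])), (0.17, array([383. , 228.6]))]
7.5 clip 0.1714946870282341 0.031012912855090558 0.17632461255178292 13.44150050542141
7.5 clip2 0.17502594595462112 0.033079399762373396 0.17930112905435674 12.536901203301987
7.5 scaletop 0.17515382126052192 0.08519306401487037 0.17564998730504744 -4.3075405310630765
10 [(0.155, array([380.3, 222.1])), (0.165, array([382.7, 224.7])), (0.17, array([384., 226.]))]
11 [(0.155, array([380.1, 222.7])), (0.165, array([382.5, 225.3])), (0.17, array([383.7, 226.7]))]
12 [(0.155, array([379.8, 223.3])), (0.165, array([382.2, 226. ])), (0.17, array([383.4, 227.3]))]
13 [(0.155, array([379.6, 223.9])), (0.165, array([381.9, 226.6])), (0.17, array([383.1, 228. ]))]
```

Request:
{"api": "arm_command", "payload": {
  "plan": [
    {"claw": 1,"az": 6.2},
    {"claw": 1,"az": 6.2},
    {"claw": 1,"az": 6.2},
    {"claw": 1,"az": 6.2},
    {"claw": 1,"az": 6.2},
    {"claw": 1,"az": 6.2},
    {"claw": 1,"az": 6.2},
    {"claw": 1,"az": 6.2},
    {"claw": 1,"az": 6.2},
    {"claw": 1,"az": 6.2}
  ]
}}

```text
invalid input at $.plan[0]: expected keys claw, tx, ty, tz, ax, ay, az
```

Request:
{"api": "arm_command", "payload": {
  "plan": [
    {"claw": 1,"tx": 0,"ty": 0,"tz": 0,"ax": 0,"ay": 0,"az": 6.35},
    {"claw": 1,"tx": 0,"ty": 0,"tz": 0,"ax": 0,"ay": 0,"az": 6.35},
    {"claw": 1,"tx": 0,"ty": 0,"tz": 0,"ax": 0,"ay": 0,"az": 6.35},
    {"claw": 1,"tx": 0,"ty": 0,"tz": 0,"ax": 0,"ay": 0,"az": 6.35},
    {"claw": 1,"tx": 0,"ty": 0,"tz": 0,"ax": 0,"ay": 0,"az": 6.35},
    {"claw": 1,"tx": 0,"ty": 0,"tz": 0,"ax": 0,"ay": 0,"az": 6.35},
    {"claw": 1,"tx": 0,"ty": 0,"tz": 0,"ax": 0,"ay": 0,"az": 6.35},
    {"claw": 1,"tx": 0,"ty": 0,"tz": 0,"ax": 0,"ay": 0,"az": 6.35},
    {"claw": 1,"tx": 0,"ty": 0,"tz": 0,"ax": 0,"ay": 0,"az": 6.35},
    {"claw": 1,"tx": 0,"ty": 0,"tz": 0,"ax": 0,"ay": 0,"az": 6.35}
  ]
}}

```text
clock: 5.83
tcp_pos: [0.2293, 0.6349, 0.4047]
orientation: [-2.095, -2.34, -0.0]
contact_force: [0.3, 0.8, -0.4]
grip_width: -0.0
gripper_force: 0.0
```

```bash
cat >> h.py <<'E'
def rel(P):
    o=r.get_obs();M=rot(o["orientation"]);tip=np.array(o["tcp_pos"])+M[:,2]*.173
    print("t",o["clock"],"tcp",o["tcp_pos"],"tip",tip.round(4),"F",np.round(o["contact_force"],2),"ydir",M[:,1].round(3),"z",M[:,2].round(3),"tool shift",(M.T@(np.array(P)-tip)).round(4))
E
python3 -c "
from h import *
rel([.5595,-.101,.12])"
```

```text
t 5.8333 tcp [0.22934145 0.6348588  0.40474485] tip [0.2293 0.6349 0.2317] F [ 0.27  0.8  -0.43] ydir [ 0.994  0.11  -0.   ] z [-0.  0. -1.] tool shift [-0.7678  0.2471  0.1116]
```

Request:
{"api": "arm_command", "payload": {
  "plan": [
    {"claw": 1,"tx": -0.0384,"ty": 0.0124,"tz": 0,"ax": 0,"ay": 0,"az": 0},
    {"claw": 1,"tx": -0.0384,"ty": 0.0124,"tz": 0,"ax": 0,"ay": 0,"az": 0},
    {"claw": 1,"tx": -0.0384,"ty": 0.0124,"tz": 0,"ax": 0,"ay": 0,"az": 0},
    {"claw": 1,"tx": -0.0384,"ty": 0.0124,"tz": 0,"ax": 0,"ay": 0,"az": 0},
    {"claw": 1,"tx": -0.0384,"ty": 0.0124,"tz": 0,"ax": 0,"ay": 0,"az": 0},
    {"claw": 1,"tx": -0.0384,"ty": 0.0124,"tz": 0,"ax": 0,"ay": 0,"az": 0},
    {"claw": 1,"tx": -0.0384,"ty": 0.0124,"tz": 0,"ax": 0,"ay": 0,"az": 0},
    {"claw": 1,"tx": -0.0384,"ty": 0.0124,"tz": 0,"ax": 0,"ay": 0,"az": 0},
    {"claw": 1,"tx": -0.0384,"ty": 0.0124,"tz": 0,"ax": 0,"ay": 0,"az": 0},
    {"claw": 1,"tx": -0.0384,"ty": 0.0124,"tz": 0,"ax": 0,"ay": 0,"az": 0}
  ]
}}

```text
clock: 6.67
tcp_pos: [0.3974, 0.2658, 0.4051]
orientation: [-2.089, -2.346, -0.002]
contact_force: [1.4, -0.2, -0.2]
grip_width: -0.0002
gripper_force: 0.0
```

Request:
{"api": "arm_command", "payload": {
  "plan": [
    {"claw": 1,"tx": -0.0384,"ty": 0.0124,"tz": 0,"ax": 0,"ay": 0,"az": 0},
    {"claw": 1,"tx": -0.0384,"ty": 0.0124,"tz": 0,"ax": 0,"ay": 0,"az": 0},
    {"claw": 1,"tx": -0.0384,"ty": 0.0124,"tz": 0,"ax": 0,"ay": 0,"az": 0},
    {"claw": 1,"tx": -0.0384,"ty": 0.0124,"tz": 0,"ax": 0,"ay": 0,"az": 0},
    {"claw": 1,"tx": -0.0384,"ty": 0.0124,"tz": 0,"ax": 0,"ay": 0,"az": 0},
    {"claw": 1,"tx": -0.0384,"ty": 0.0124,"tz": 0,"ax": 0,"ay": 0,"az": 0},
    {"claw": 1,"tx": -0.0384,"ty": 0.0124,"tz": 0,"ax": 0,"ay": 0,"az": 0},
    {"claw": 1,"tx": -0.0384,"ty": 0.0124,"tz": 0,"ax": 0,"ay": 0,"az": 0},
    {"claw": 1,"tx": -0.0384,"ty": 0.0124,"tz": 0,"ax": 0,"ay": 0,"az": 0},
    {"claw": 1,"tx": -0.0384,"ty": 0.0124,"tz": 0,"ax": 0,"ay": 0,"az": 0}
  ]
}}

```text
clock: 7.5
tcp_pos: [0.565, -0.1012, 0.4049]
orientation: [2.089, 2.347, 0.001]
contact_force: [0.9, -0.0, 0.1]
grip_width: -0.0001
gripper_force: 0.0
```

```bash
python3 -c "
from h import *
rel([.5595,-.101,.10])"
```

```text
t 7.5 tcp [ 0.56498435 -0.10118749  0.40488631] tip [ 0.5651 -0.1011  0.2319] F [ 0.88 -0.05  0.15] ydir [0.993 0.116 0.001] z [ 0.001  0.    -1.   ] tool shift [ 0.0007 -0.0056  0.1319]
```

Request:
{"api": "arm_command", "payload": {
  "plan": [
    {"claw": 1,"tx": 0.0001,"ty": -0.0014,"tz": 0.01,"ax": 0,"ay": 0,"az": 0},
    {"claw": 1,"tx": 0.0001,"ty": -0.0014,"tz": 0.018,"ax": 0,"ay": 0,"az": 0},
    {"claw": 1,"tx": 0.0001,"ty": -0.0014,"tz": 0.018,"ax": 0,"ay": 0,"az": 0},
    {"claw": 1,"tx": 0.0001,"ty": -0.0014,"tz": 0.018,"ax": 0,"ay": 0,"az": 0},
    {"claw": 1,"tx": 0,"ty": 0,"tz": 0.018,"ax": 0,"ay": 0,"az": 0},
    {"claw": 1,"tx": 0,"ty": 0,"tz": 0.018,"ax": 0,"ay": 0,"az": 0},
    {"claw": 1,"tx": 0,"ty": 0,"tz": 0.016,"ax": 0,"ay": 0,"az": 0},
    {"claw": 1,"tx": 0,"ty": 0,"tz": 0.012,"ax": 0,"ay": 0,"az": 0},
    {"claw": 1,"tx": 0,"ty": 0,"tz": 0.006,"ax": 0,"ay": 0,"az": 0},
    {"claw": 1,"tx": 0,"ty": 0,"tz": 0,"ax": 0,"ay": 0,"az": 0}
  ]
}}

```text
clock: 8.33
tcp_pos: [0.5584, -0.0994, 0.2696]
orientation: [-2.088, -2.345, 0.002]
contact_force: [-0.2, 0.2, 0.2]
grip_width: 0.0004
gripper_force: 0.0
```

```bash
python3 - <<'E'
from h import *
rel([.5595,-.101,.08])
s=save("side","s1");t=save("top","t1")
z=np.zeros((600,800,3),np.uint8)
z[:,:400]=cv2.resize(s[180:255,300:400][:, 20:70],(400,600),interpolation=cv2.INTER_CUBIC)
z[:400,400:]=cv2.resize(t[140:240,320:420],(400,400),interpolation=cv2.INTER_CUBIC)
cv2.imwrite("pics/d.png",z[:,:,::-1])
E
```

```text
t 8.3333 tcp [ 0.55844633 -0.09938509  0.26958994] tip [ 0.5581 -0.0994  0.0966] F [-0.15  0.21  0.25] ydir [ 0.993  0.116 -0.002] z [-0.002  0.    -1.   ] tool shift [-0.0018  0.0012  0.0166]
```

View pics/d.png

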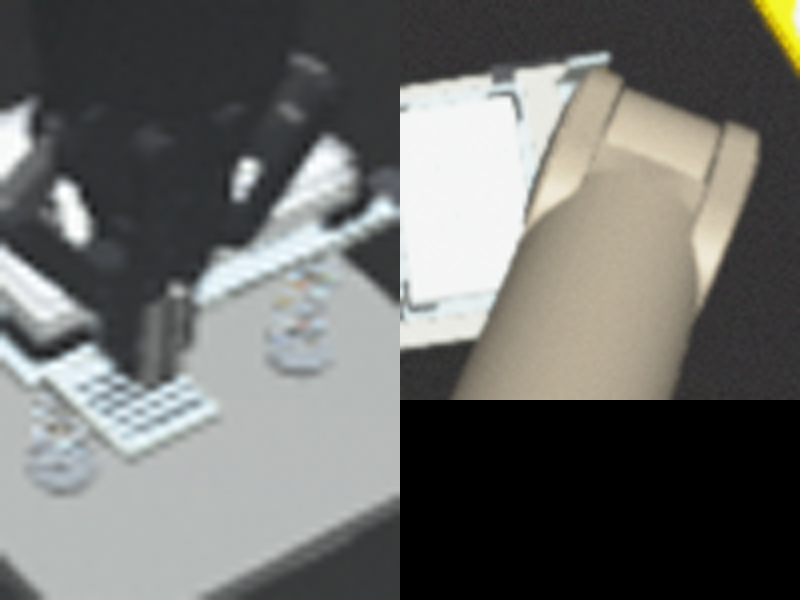

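The side crop shows the closed fingertips (150,385) just above the ribbed tab, whose centre is about (127,390); top is blocked by the arm. I'll check the landing spot numerically.

```bash
python3 - <<'E'
from h import *
for P in((.5581,-.0994,.0966),(.5581,-.0994,.08)):
    q=proj("side",P); print((q-[320,180])*8)
o,d=ray("side",(320+127/8,180+390/8)); print(o+d*(.08-o[2])/d[2])
E
```

```text
[139.95094728 361.67477689]
[137.44838239 400.91128506]
[ 0.55763992 -0.09369701  0.08      ]
```

Request:
{"api": "arm_command", "payload": {
  "plan": [
    {"claw": 1,"tx": 0,"ty": 0,"tz": 0.004,"ax": 0,"ay": 0,"az": 0},
    {"claw": 1,"tx": 0,"ty": 0,"tz": 0.004,"ax": 0,"ay": 0,"az": 0},
    {"claw": 1,"tx": 0,"ty": 0,"tz": 0.004,"ax": 0,"ay": 0,"az": 0},
    {"claw": 1,"tx": 0,"ty": 0,"tz": 0.001,"ax": 0,"ay": 0,"az": 0},
    {"claw": 1,"tx": 0,"ty": 0,"tz": 0.001,"ax": 0,"ay": 0,"az": 0},
    {"claw": 1,"tx": 0,"ty": 0,"tz": 0.001,"ax": 0,"ay": 0,"az": 0},
    {"claw": 1,"tx": 0,"ty": 0,"tz": 0.001,"ax": 0,"ay": 0,"az": 0},
    {"claw": 1,"tx": 0,"ty": 0,"tz": 0.001,"ax": 0,"ay": 0,"az": 0},
    {"claw": 1,"tx": 0,"ty": 0,"tz": 0.001,"ax": 0,"ay": 0,"az": 0},
    {"claw": 1,"tx": 0,"ty": 0,"tz": 0,"ax": 0,"ay": 0,"az": 0}
  ]
}}

```text
clock: 9.27
tcp_pos: [0.5589, -0.0998, 0.2528]
orientation: [2.089, 2.346, 0.0]
contact_force: [-1.0, 0.9, 2.5]
grip_width: 0.0001
gripper_force: 1.5
```

Request:
{"api": "arm_command", "payload": {
  "plan": [
    {"claw": 1,"tx": 0,"ty": 0,"tz": 0.0015,"ax": 0,"ay": 0,"az": 0},
    {"claw": 1,"tx": 0,"ty": 0,"tz": 0.0015,"ax": 0,"ay": 0,"az": 0},
    {"claw": 1,"tx": 0,"ty": 0,"tz": 0.0015,"ax": 0,"ay": 0,"az": 0},
    {"claw": 1,"tx": 0,"ty": 0,"tz": 0.0015,"ax": 0,"ay": 0,"az": 0},
    {"claw": 1,"tx": 0,"ty": 0,"tz": 0.0015,"ax": 0,"ay": 0,"az": 0},
    {"claw": 1,"tx": 0,"ty": 0,"tz": 0.0015,"ax": 0,"ay": 0,"az": 0},
    {"claw": 1,"tx": 0,"ty": 0,"tz": 0.0015,"ax": 0,"ay": 0,"az": 0},
    {"claw": 1,"tx": 0,"ty": 0,"tz": 0.0015,"ax": 0,"ay": 0,"az": 0},
    {"claw": 1,"tx": 0,"ty": 0,"tz": 0.0015,"ax": 0,"ay": 0,"az": 0},
    {"claw": 1,"tx": 0,"ty": 0,"tz": 0,"ax": 0,"ay": 0,"az": 0}
  ]
}}

```text
clock: 10.1
tcp_pos: [0.5589, -0.0997, 0.2391]
orientation: [2.089, 2.346, 0.0]
contact_force: [-0.6, -0.7, 5.2]
grip_width: -0.0001
gripper_force: 2.7
```

```bash
cat > m.py <<'E'
from h import *
import sys
np.set_printoptions(precision=4,suppress=True)
save("side",sys.argv[1])
for i in range(2): rel([.558,-.101,.06])
for t,n in(("press_tab",[.558,-.1,.06]),("pointer_tip",[.696,-.097,.05]),("index_mark",[.696,-.095,.04]),("culture_plate",[.6,-.014,.075])):
    print(t,avg(t,"side",np.array(n),3))
E
python3 m.py s2
```

```text
t 10.15 tcp [ 0.5589 -0.0998  0.2392] tip [ 0.5589 -0.0998  0.0662] F [-0.21 -1.36  4.83] ydir [0.993 0.115 0.   ] z [ 0. -0. -1.] tool shift [-0.0011 -0.0011  0.0062]
t 10.15 tcp [ 0.5589 -0.0998  0.2392] tip [ 0.5589 -0.0998  0.0662] F [-0.21 -1.36  4.83] ydir [0.993 0.115 0.   ] z [ 0. -0. -1.] tool shift [-0.0011 -0.0011  0.0062]
press_tab (array([ 0.558 , -0.0977,  0.0659]), array([0.0013, 0.0002, 0.0003]), 3)
pointer_tip (array([ 0.6967, -0.0957,  0.0544]), array([0.0004, 0.0001, 0.0004]), 3)
index_mark (array([ 0.6957, -0.0935,  0.0402]), array([0.0014, 0.0015, 0.001 ]), 3)
culture_plate (array([ 0.6011, -0.0134,  0.072 ]), array([0.0005, 0.0018, 0.0022]), 2)
```

Request:
{"api": "arm_command", "payload": {
  "plan": [
    {"claw": 1,"tx": 0,"ty": 0,"tz": 0.0012,"ax": 0,"ay": 0,"az": 0},
    {"claw": 1,"tx": 0,"ty": 0,"tz": 0.0012,"ax": 0,"ay": 0,"az": 0},
    {"claw": 1,"tx": 0,"ty": 0,"tz": 0.0012,"ax": 0,"ay": 0,"az": 0},
    {"claw": 1,"tx": 0,"ty": 0,"tz": 0.0012,"ax": 0,"ay": 0,"az": 0},
    {"claw": 1,"tx": 0,"ty": 0,"tz": 0.0012,"ax": 0,"ay": 0,"az": 0},
    {"claw": 1,"tx": 0,"ty": 0,"tz": 0.0012,"ax": 0,"ay": 0,"az": 0},
    {"claw": 1,"tx": 0,"ty": 0,"tz": 0.0011,"ax": 0,"ay": 0,"az": 0},
    {"claw": 1,"tx": 0,"ty": 0,"tz": 0.0005,"ax": 0,"ay": 0,"az": 0},
    {"claw": 1,"tx": 0,"ty": 0,"tz": 0,"ax": 0,"ay": 0,"az": 0},
    {"claw": 1,"tx": 0,"ty": 0,"tz": 0,"ax": 0,"ay": 0,"az": 0}
  ]
}}

```text
clock: 12.18
tcp_pos: [0.5589, -0.0993, 0.2305]
orientation: [-2.089, -2.346, -0.001]
contact_force: [-2.6, -0.2, 7.1]
grip_width: -0.0
gripper_force: 3.3
```

```bash
python3 m.py s3; python3 - <<'E'
import cv2,numpy as np
z=np.zeros((560,800,3),np.uint8)
for i,n in enumerate(("s2","s3")):
    z[:,i*400:i*400+400]=cv2.resize(cv2.imread(f"pics/{n}.png")[190:246,360:400],(400,560),interpolation=cv2.INTER_CUBIC)
cv2.imwrite("pics/e.png",z)
E
```

```text
t 12.2333 tcp [ 0.5589 -0.0993  0.2305] tip [ 0.5589 -0.0991  0.0575] F [-1.5   0.64  7.64] ydir [0.993 0.116 0.   ] z [ 0.     0.001 -1.   ] tool shift [-0.0017 -0.0011 -0.0025]
t 12.2333 tcp [ 0.5589 -0.0993  0.2305] tip [ 0.5589 -0.0991  0.0575] F [-1.5   0.64  7.64] ydir [0.993 0.116 0.   ] z [ 0.     0.001 -1.   ] tool shift [-0.0017 -0.0011 -0.0025]
press_tab (array([ 0.5581, -0.0987,  0.0576]), array([0.0011, 0.0002, 0.0007]), 2)
pointer_tip (array([ 0.6945, -0.0945,  0.0443]), array([0.0015, 0.0004, 0.0013]), 3)
index_mark (array([ 0.6952, -0.0961,  0.0402]), array([0.0005, 0.0009, 0.0024]), 3)
culture_plate (array([ 0.5995, -0.0145,  0.0672]), array([0.001 , 0.001 , 0.0012]), 3)
```

View pics/e.png

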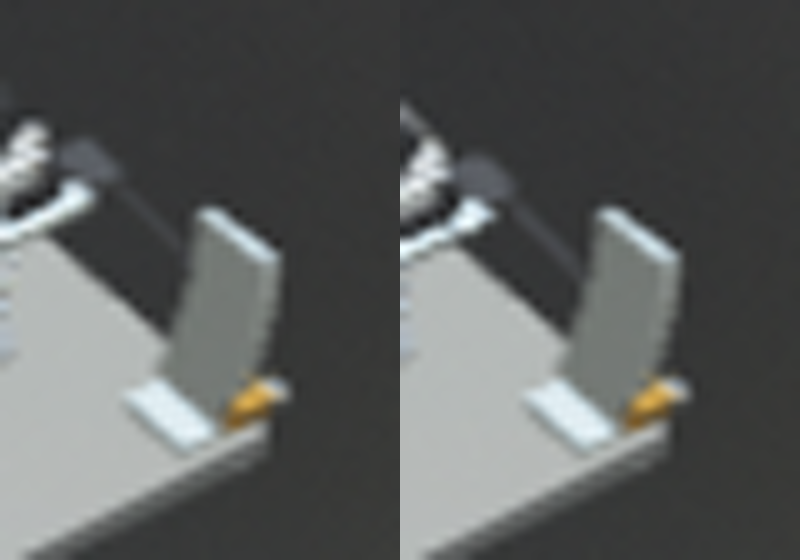

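Side pair: the pointer line sinks, meeting the scale's rear edge at (185,250) then (585,275). The clip stays at about (655,400). The networks give about 4 mm remaining, so I approach a further 1°.

Request:
{"api": "arm_command", "payload": {
  "plan": [
    {"claw": 1,"tx": 0,"ty": 0,"tz": 0.0005,"ax": 0,"ay": 0,"az": 0},
    {"claw": 1,"tx": 0,"ty": 0,"tz": 0.0005,"ax": 0,"ay": 0,"az": 0},
    {"claw": 1,"tx": 0,"ty": 0,"tz": 0.0005,"ax": 0,"ay": 0,"az": 0},
    {"claw": 1,"tx": 0,"ty": 0,"tz": 0.0005,"ax": 0,"ay": 0,"az": 0},
    {"claw": 1,"tx": 0,"ty": 0,"tz": 0.0004,"ax": 0,"ay": 0,"az": 0},
    {"claw": 1,"tx": 0,"ty": 0,"tz": 0,"ax": 0,"ay": 0,"az": 0},
    {"claw": 1,"tx": 0,"ty": 0,"tz": 0,"ax": 0,"ay": 0,"az": 0},
    {"claw": 1,"tx": 0,"ty": 0,"tz": 0,"ax": 0,"ay": 0,"az": 0},
    {"claw": 1,"tx": 0,"ty": 0,"tz": 0,"ax": 0,"ay": 0,"az": 0},
    {"claw": 1,"tx": 0,"ty": 0,"tz": 0,"ax": 0,"ay": 0,"az": 0}
  ]
}}

```text
clock: 14.27
tcp_pos: [0.5589, -0.0991, 0.2281]
orientation: [-2.088, -2.346, -0.001]
contact_force: [-1.2, 0.7, 7.4]
grip_width: 0.0004
gripper_force: 3.5
```

```bash
python3 - <<'E'
from h import *
np.set_printoptions(precision=4,suppress=True)
r.grab_frame("side"); rel([.558,-.101,.0551])
Z={}
for _ in range(7):
    r.grab_frame("side")
    for t,n in(("pointer_tip",[.696,-.095,.042]),("index_mark",[.696,-.095,.04])):
        for d in r.tip_of(t,"side"):
            P=w("side",d["location"])
            if np.linalg.norm(P-n)<.015: Z.setdefault(t,[]).append(np.r_[P,proj("side",P)])
for k,v in Z.items(): print(k,np.mean(v,0),np.std(v,0),len(v))
rel([.558,-.101,.0551])
E
```

```text
t 14.3167 tcp [ 0.5589 -0.0991  0.2282] tip [ 0.5589 -0.0989  0.0552] F [-1.28  0.89  7.29] ydir [0.993 0.116 0.   ] z [-0.     0.001 -1.   ] tool shift [-0.002  -0.0011  0.0001]
pointer_tip [  0.6952  -0.0935   0.0414 380.1505 223.0575] [0.0011 0.0013 0.001  0.3262 0.5346] 7
index_mark [  0.6961  -0.0946   0.0386 380.5398 223.985 ] [0.0009 0.0016 0.0012 0.2917 0.622 ] 8
t 15.3667 tcp [ 0.5589 -0.0991  0.2282] tip [ 0.5589 -0.0989  0.0552] F [-1.4   0.65  7.94] ydir [0.993 0.116 0.   ] z [-0.     0.001 -1.   ] tool shift [-0.002  -0.0011  0.0001]
```

Request:
{"api": "arm_command", "payload": {
  "plan": [
    {"claw": 1,"tx": 0,"ty": 0,"tz": 0.0004,"ax": 0,"ay": 0,"az": 0},
    {"claw": 1,"tx": 0,"ty": 0,"tz": 0.0004,"ax": 0,"ay": 0,"az": 0},
    {"claw": 1,"tx": 0,"ty": 0,"tz": 0.0004,"ax": 0,"ay": 0,"az": 0},
    {"claw": 1,"tx": 0,"ty": 0,"tz": 0.0003,"ax": 0,"ay": 0,"az": 0},
    {"claw": 1,"tx": 0,"ty": 0,"tz": 0,"ax": 0,"ay": 0,"az": 0},
    {"claw": 1,"tx": 0,"ty": 0,"tz": 0,"ax": 0,"ay": 0,"az": 0},
    {"claw": 1,"tx": 0,"ty": 0,"tz": 0,"ax": 0,"ay": 0,"az": 0},
    {"claw": 1,"tx": 0,"ty": 0,"tz": 0,"ax": 0,"ay": 0,"az": 0},
    {"claw": 1,"tx": 0,"ty": 0,"tz": 0,"ax": 0,"ay": 0,"az": 0},
    {"claw": 1,"tx": 0,"ty": 0,"tz": 0,"ax": 0,"ay": 0,"az": 0}
  ]
}}

```text
clock: 16.2
tcp_pos: [0.5589, -0.0989, 0.2267]
orientation: [-2.088, -2.346, -0.001]
contact_force: [-1.3, 1.5, 7.6]
grip_width: -0.0002
gripper_force: 3.6
```

```bash
python3 - <<'E'
from h import *
np.set_printoptions(precision=4,suppress=True)
Z={}
for _ in range(6):
    save("side","s5")
    for t,n in(("pointer_tip",[.696,-.095,.04]),("index_mark",[.696,-.095,.04])):
        for d in r.tip_of(t,"side")[:2]:
            P=w("side",d["location"])
            if np.linalg.norm(P-n)<.015: Z.setdefault(t,[]).append(np.r_[P,proj("side",P)])
for k,v in Z.items(): print(k,np.mean(v,0),np.std(v,0),len(v))
rel([.558,-.101,.0536])
E
```

```text
pointer_tip [  0.6951  -0.0936   0.0402 380.0936 223.4331] [0.0014 0.0011 0.0016 0.5165 0.2905] 6
index_mark [  0.6957  -0.0946   0.0377 380.3839 224.2937] [0.0014 0.0024 0.0016 0.3457 0.9361] 6
t 17.1 tcp [ 0.5589 -0.0989  0.2267] tip [ 0.5589 -0.0987  0.0537] F [-1.59  1.76  8.16] ydir [ 0.993  0.116 -0.   ] z [-0.     0.001 -1.   ] tool shift [-0.0022 -0.0011  0.0001]
```

Request:
{"api": "arm_command", "payload": {
  "plan": [
    {"claw": 1,"tx": 0,"ty": 0,"tz": 0.0004,"ax": 0,"ay": 0,"az": 0},
    {"claw": 1,"tx": 0,"ty": 0,"tz": 0.0003,"ax": 0,"ay": 0,"az": 0},
    {"claw": 1,"tx": 0,"ty": 0,"tz": 0,"ax": 0,"ay": 0,"az": 0},
    {"claw": 1,"tx": 0,"ty": 0,"tz": 0,"ax": 0,"ay": 0,"az": 0},
    {"claw": 1,"tx": 0,"ty": 0,"tz": 0,"ax": 0,"ay": 0,"az": 0},
    {"claw": 1,"tx": 0,"ty": 0,"tz": 0,"ax": 0,"ay": 0,"az": 0},
    {"claw": 1,"tx": 0,"ty": 0,"tz": 0,"ax": 0,"ay": 0,"az": 0},
    {"claw": 1,"tx": 0,"ty": 0,"tz": 0,"ax": 0,"ay": 0,"az": 0},
    {"claw": 1,"tx": 0,"ty": 0,"tz": 0,"ax": 0,"ay": 0,"az": 0},
    {"claw": 1,"tx": 0,"ty": 0,"tz": 0,"ax": 0,"ay": 0,"az": 0}
  ]
}}

```text
clock: 17.93
tcp_pos: [0.5589, -0.0989, 0.226]
orientation: [-2.088, -2.346, -0.001]
contact_force: [-1.9, 2.1, 8.0]
grip_width: 0.0004
gripper_force: 3.7
```

Request:
{"api": "arm_command", "payload": {
  "plan": [
    {"claw": 1,"tx": 0,"ty": 0,"tz": 0,"ax": 0,"ay": 0,"az": 0},
    {"claw": 1,"tx": 0,"ty": 0,"tz": 0,"ax": 0,"ay": 0,"az": 0},
    {"claw": 1,"tx": 0,"ty": 0,"tz": 0,"ax": 0,"ay": 0,"az": 0},
    {"claw": 1,"tx": 0,"ty": 0,"tz": 0,"ax": 0,"ay": 0,"az": 0},
    {"claw": 1,"tx": 0,"ty": 0,"tz": 0,"ax": 0,"ay": 0,"az": 0},
    {"claw": 1,"tx": 0,"ty": 0,"tz": 0,"ax": 0,"ay": 0,"az": 0},
    {"claw": 1,"tx": 0,"ty": 0,"tz": -0.0006,"ax": 0,"ay": 0,"az": 0},
    {"claw": 1,"tx": 0,"ty": 0,"tz": -0.001,"ax": 0,"ay": 0,"az": 0},
    {"claw": 1,"tx": 0,"ty": 0,"tz": -0.001,"ax": 0,"ay": 0,"az": 0},
    {"claw": 1,"tx": 0,"ty": 0,"tz": -0.001,"ax": 0,"ay": 0,"az": 0}
  ]
}}

```text
clock: 18.77
tcp_pos: [0.5589, -0.0992, 0.2296]
orientation: [-2.088, -2.346, -0.001]
contact_force: [-2.2, 0.5, 6.6]
grip_width: -0.0001
gripper_force: 3.4
```

Request:
{"api": "arm_command", "payload": {
  "plan": [
    {"claw": 1,"tx": 0,"ty": 0,"tz": -0.001,"ax": 0,"ay": 0,"az": 0},
    {"claw": 1,"tx": 0,"ty": 0,"tz": -0.001,"ax": 0,"ay": 0,"az": 0},
    {"claw": 1,"tx": 0,"ty": 0,"tz": -0.001,"ax": 0,"ay": 0,"az": 0},
    {"claw": 1,"tx": 0,"ty": 0,"tz": -0.001,"ax": 0,"ay": 0,"az": 0},
    {"claw": 1,"tx": 0,"ty": 0,"tz": -0.001,"ax": 0,"ay": 0,"az": 0},
    {"claw": 1,"tx": 0,"ty": 0,"tz": -0.001,"ax": 0,"ay": 0,"az": 0},
    {"claw": 1,"tx": 0,"ty": 0,"tz": -0.001,"ax": 0,"ay": 0,"az": 0},
    {"claw": 1,"tx": 0,"ty": 0,"tz": -0.001,"ax": 0,"ay": 0,"az": 0},
    {"claw": 1,"tx": 0,"ty": 0,"tz": -0.001,"ax": 0,"ay": 0,"az": 0},
    {"claw": 1,"tx": 0,"ty": 0,"tz": -0.001,"ax": 0,"ay": 0,"az": 0}
  ]
}}

```text
clock: 19.6
tcp_pos: [0.5589, -0.0997, 0.2395]
orientation: [2.089, 2.346, 0.0]
contact_force: [-1.8, -1.7, 5.3]
grip_width: 0.0003
gripper_force: 2.6
```

Request:
{"api": "arm_command", "payload": {
  "plan": [
    {"claw": 1,"tx": 0,"ty": 0,"tz": -0.001,"ax": 0,"ay": 0,"az": 0},
    {"claw": 1,"tx": 0,"ty": 0,"tz": -0.001,"ax": 0,"ay": 0,"az": 0},
    {"claw": 1,"tx": 0,"ty": 0,"tz": -0.001,"ax": 0,"ay": 0,"az": 0},
    {"claw": 1,"tx": 0,"ty": 0,"tz": -0.001,"ax": 0,"ay": 0,"az": 0},
    {"claw": 1,"tx": 0,"ty": 0,"tz": -0.001,"ax": 0,"ay": 0,"az": 0},
    {"claw": 1,"tx": 0,"ty": 0,"tz": -0.001,"ax": 0,"ay": 0,"az": 0},
    {"claw": 1,"tx": 0,"ty": 0,"tz": -0.001,"ax": 0,"ay": 0,"az": 0},
    {"claw": 1,"tx": 0,"ty": 0,"tz": -0.001,"ax": 0,"ay": 0,"az": 0},
    {"claw": 1,"tx": 0,"ty": 0,"tz": -0.001,"ax": 0,"ay": 0,"az": 0},
    {"claw": 1,"tx": 0,"ty": 0,"tz": -0.001,"ax": 0,"ay": 0,"az": 0}
  ]
}}

```text
clock: 20.43
tcp_pos: [0.5589, -0.0998, 0.2495]
orientation: [2.089, 2.346, -0.0]
contact_force: [-0.2, -2.6, 3.3]
grip_width: -0.0001
gripper_force: 1.8
```

Request:
{"api": "arm_command", "payload": {
  "plan": [
    {"claw": 1,"tx": 0,"ty": 0,"tz": -0.001,"ax": 0,"ay": 0,"az": 0},
    {"claw": 1,"tx": 0,"ty": 0,"tz": -0.001,"ax": 0,"ay": 0,"az": 0},
    {"claw": 1,"tx": 0,"ty": 0,"tz": -0.001,"ax": 0,"ay": 0,"az": 0},
    {"claw": 1,"tx": 0,"ty": 0,"tz": -0.001,"ax": 0,"ay": 0,"az": 0},
    {"claw": 1,"tx": 0,"ty": 0,"tz": -0.001,"ax": 0,"ay": 0,"az": 0},
    {"claw": 1,"tx": 0,"ty": 0,"tz": -0.001,"ax": 0,"ay": 0,"az": 0},
    {"claw": 1,"tx": 0,"ty": 0,"tz": -0.001,"ax": 0,"ay": 0,"az": 0},
    {"claw": 1,"tx": 0,"ty": 0,"tz": -0.001,"ax": 0,"ay": 0,"az": 0},
    {"claw": 1,"tx": 0,"ty": 0,"tz": -0.001,"ax": 0,"ay": 0,"az": 0},
    {"claw": 1,"tx": 0,"ty": 0,"tz": -0.001,"ax": 0,"ay": 0,"az": 0}
  ]
}}

```text
clock: 21.27
tcp_pos: [0.5587, -0.0995, 0.2593]
orientation: [-2.089, -2.346, 0.0]
contact_force: [0.2, 0.6, -0.2]
grip_width: 0.0004
gripper_force: 0.0
```

Released. Now I rise clear and check.

Request:
{"api": "arm_command", "payload": {
  "plan": [
    {"claw": 1,"tx": 0,"ty": 0,"tz": -0.006,"ax": 0,"ay": 0,"az": 0},
    {"claw": 1,"tx": 0,"ty": 0,"tz": -0.012,"ax": 0,"ay": 0,"az": 0},
    {"claw": 1,"tx": 0,"ty": 0,"tz": -0.018,"ax": 0,"ay": 0,"az": 0},
    {"claw": 1,"tx": 0,"ty": 0,"tz": -0.018,"ax": 0,"ay": 0,"az": 0},
    {"claw": 1,"tx": 0,"ty": 0,"tz": -0.018,"ax": 0,"ay": 0,"az": 0},
    {"claw": 1,"tx": 0,"ty": 0,"tz": -0.018,"ax": 0,"ay": 0,"az": 0},
    {"claw": 1,"tx": 0,"ty": 0,"tz": -0.018,"ax": 0,"ay": 0,"az": 0},
    {"claw": 1,"tx": 0,"ty": 0,"tz": -0.012,"ax": 0,"ay": 0,"az": 0},
    {"claw": 1,"tx": 0,"ty": 0,"tz": -0.006,"ax": 0,"ay": 0,"az": 0},
    {"claw": 1,"tx": 0,"ty": 0,"tz": 0,"ax": 0,"ay": 0,"az": 0}
  ]
}}

```text
clock: 22.1
tcp_pos: [0.5591, -0.0999, 0.387]
orientation: [2.088, 2.345, 0.003]
contact_force: [0.2, -0.5, -0.9]
grip_width: -0.0001
gripper_force: 0.0
```

```bash
python3 - <<'E'
from h import *
f=save("side","s9"); rel([.558,-.1,.1])
for d in r.tip_of("pointer_tip","side")[:1]: print(w("side",d["location"]))
cv2.imwrite("pics/g.png",cv2.resize(f[150:300,240:440],None,fx=4,fy=4,interpolation=cv2.INTER_CUBIC)[:,:,::-1])
E
```

```text
t 22.15 tcp [ 0.55881156 -0.09961656  0.38582824] tip [ 0.559  -0.0996  0.2128] F [ 0.43 -0.43 -1.33] ydir [0.993 0.116 0.001] z [ 0.001  0.    -1.   ] tool shift [-0.0003 -0.0011  0.1128]
[ 0.69791838 -0.09455208  0.06896948]
```

View pics/g.png

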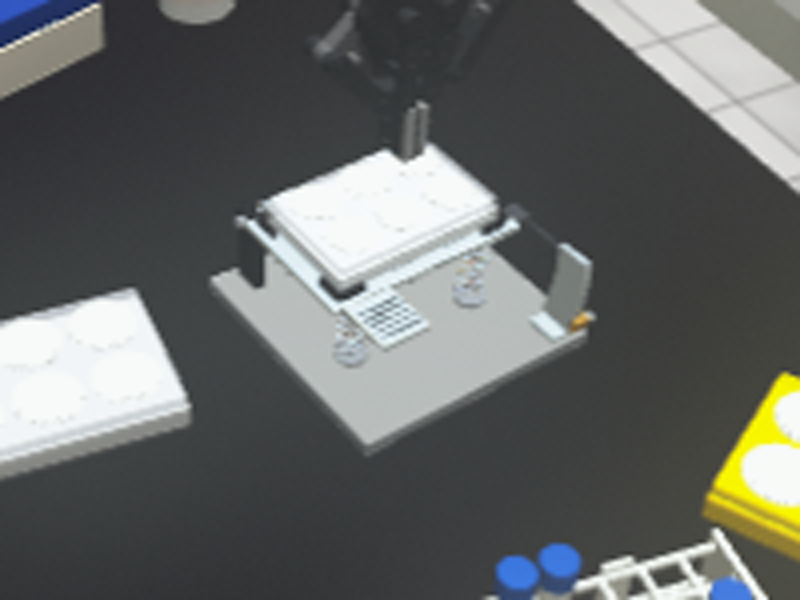

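The nest is level again with the tab at (385,315). The plate and clip (580,320) are as at the start, and the gripper is clear above.

```bash
python3 -c "
from bench import r
print(r.hand_in())"
```

```text
the job is handed in; nothing more can be done
None
```

I pressed the tab to about 11.9° of tilt, held it about a second, let it up slowly until the nest was level, and handed the job in; the index angle is an estimate good to about 1°, because the scale hid the pointer tip from the cameras.

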